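Park the sprung probe in its notch and load the sample bottle

ROBOT

A 6-joint arm with a two-finger parallel gripper is mounted at the origin on a cart in front of the work surface, level with it; the furniture and walls round the work are solid. World frame = base frame: x ahead of the robot, y to its left, z up, the work surface at z = 0. Lengths are in m, angles in rad, forces in N, time in s.
With the tool pointing down it reaches from about 0.3 to 0.75 m from the base axis. Payload 8.5 kg.
Tool frame: the origin (TCP) lies at the very end of the fingers, on their centre line; the grasp point (between the pads) lies 19 mm behind it; z points along the fingers, y is the line along which they close (so a half turn about z gives the same grasp; the last joint's range is limited). The gripper opens to 88 mm and grips with 3 to 60 N. Pads are 18 mm wide; open, the fingers measure 123 mm over their backs; the gripper's body (75 mm by 187 mm) begins 45 mm behind the grasp point.
Start: joints at [-1.421, 0.381, 1.297, -0, 1.464, -0.215], TCP at [0.196, -0.514, 0.239] pointing down, gripper open.
Joint ranges: [-3.11, 3.11], [-0.89, 2.33], [0.22, 2.48], [-1.42, 4.56], [0.17, 2.85], [-2.88, 2.88]. Speed limits (rad/s): [2.39, 2.39, 3.14, 3.14, 3.14, 3.14].

INTERFACE

Orientations are given as a 3x3 rotation matrix whose columns are the frame's x, y, z axes.
In Python, from rig import arm gives the robot as it stands.
- The arm moves only by the tool jog_arm, never from a script. Its argument "plan" is one flat list of numbers, 7 for each row, row after row: the shift along the tool's x, y, z in mm, then the turn, a rotation vector about the tool's x, y, z in degrees, then the gripper command: -1 is fully open, 1 is shut, values between are in proportion. A call has 1 to 5 rows; each row is the pose to reach, as a shift and turn from the pose commanded when the call began, along the tool's axes at that moment; what a row does not reach only later rows make up. A row lasts 1/8 s, in which the tool goes at most 62.5 mm and 10.7 degrees, less where a joint would pass 70% of its speed; a pose out of reach is approached as far as the arm can. A call with a gripper value outside its range is refused whole. The fingers move at their own pace and stop on an object; "squeeze" is the grip in N (left out, the last holds). Time passes only in rows, so rows that repeat a pose let the fingers close. It gives the time, the measured TCP pose, the force, the opening and the grip force at its end, in the units of the state.
- arm.state(): the state, without advancing time (a new reading comes with each control period).
- arm.read_camera(name): name is "scene" or "top"; returns (picture, depth): 400x640x3 uint8, red, green, blue; 400x640 float32, m along the optical axis (not along the pixel's ray), 0 where there is no reading.
- arm.camera_params(name): a dict with "fx", "fy", "cx", "cy" (pixels), "k1" (the pictures are not rectified: a ray, as slopes to the right and down, at radius r is drawn at 1 + k1 r^2 times it, then the intrinsics apply), "eye" and "attitude" of the camera in the world. Camera axes: x right, y up, looking along -z (the intrinsics and any distortion apply to the point x, -y, -z); pixel columns grow to the right and rows downward; lengths in m; the calibration is good to about 2 mm. A picture is of the moment at which its call begins. camera_params takes no time and is no camera call.
- arm.sign_off(): hands the job in; it is judged then, once.
Trained networks look in the newest picture that a camera, given by its name, has taken for a name from the list of things; names that differ only in an ending like _2 or _b are one class to them, and where a whole thing is asked for, a point or a joint stands for the part that bears it (a point fixed in the world has none). Each returns a list of dicts, best first, with "confidence" (0 to 1); they miss things now and then, are a little off and sometimes report something else, mostly with a low value. They report only what shows in the picture. A call takes as long as a camera call.
- arm.search_frame(camera, target): "at" ([row, column] as shares, 0 to 1, of the picture: columns of its width, rows of its height, amid what is visible of it).
The state is a dict: "time": time; "qpos": joint angles; "joint_velocities": joint speeds; "tau": joint torques, N m; "position": TCP position; "tool_rot": TCP orientation; "ft_force": force on the tool from outside, world axes, zero at the start; "torque": the same for the moment, N m; "gripper_width": finger opening in m; "grasp_force": force on a finger pad.
Only numpy, scipy, OpenCV 4.12 (cv2) and the standard library are available. Lean on these libraries where they do the work, as an engineer would, in place of code of your own. Each camera call takes 0.05 s, during which the arm holds its last target. There are 200 camera calls.

TASK

On the probe station, pull the sprung probe back by its red ball handle, feel for the hidden notch on the red-striped side and hook the handle in it, so that the probe stays parked when you let go. Then stand the red-capped dropper bottle upright on the middle of the round pad in front of the probe and let go, leaving the probe parked and the other two dropper bottles standing where they are.

Things in the scene. Friction and masses are not known exactly. Their poses are not given: they have to be found in the camera images.
- station: Fixed probe station: aluminium base plate 250 x 104 x 10 mm, white housing 134 x 80 mm (x = -120 to +14 mm, top at 85 mm), round black pad. Origin on the bench below the probe's axis. x runs along the probe from the housing towards the pad, y points to the long housing side with the red stripe, z up. The notch and its wall are inside the housing (see slot).
- slot (a point): Middle of the handle's slot in the housing top, hidden by the dust shield. Inside, a gate has one mouth on the red-striped (+y) side. The stem can enter it only in a 5 mm window of retraction that begins somewhere between 28 and 44 mm: new each time, unseen, to be felt. Elsewhere a hard wall stops the ball after 4 mm sideways; in the mouth the ball can go 35 mm sideways (lever says more).
- lever (a joint): Sideways swing of the handle, rad, about an axis along station x at height 15 mm: 0 upright (start), positive to the red stripe (+y), stop 0.32. A spring (1 to 3 N at the ball) returns it. To park: in the mouth take the ball 28 to 33 mm sideways, then let it go 8 mm forward (+x): the stem sits behind a lip and stays (about 0.235 rad, ball 27 mm aside). Let go elsewhere, it snaps back.
- probe (a joint): Retraction of the probe along the station's -x, in m: 0 = fully forward (start), 0.054 = hard stop at the back. Spring 5 N at 0, growing to 11 N at the back. Parked it reads between 0.020 and 0.036, 8 mm less than where the mouth begins. The handle moves with it.
- tip (a point): Front end of the probe's 14 mm brass tip, on a 9 mm steel rod at height 45 mm. Unparked it ends 4 mm short of the pad's centre, so that no bottle can stand there; parked it is 24 to 40 mm from the centre.
- knob (a point): Centre of the red ball handle, 22 mm in diameter, on an 8 mm steel stem; 130 mm above the bench when upright, 115 mm above its swing axis; at the start 30 mm behind the station's origin (x = -30 mm). The black dust shield on the stem is 30 mm below it and reaches 51 mm back, 15 mm forward and 23 mm to each side of the stem.
- pad (a point): Centre of the top of the round black rubber pad, 54 mm in diameter with a 27 mm white disc in the middle, 16 mm above the bench and 75 mm from the station's origin along its x.
- red_mid (a point): Centre (half-way up) of the dropper bottle with the red cap: white bottle 29 mm in diameter, 78 mm tall, 50 g or so, standing loose on the bench; z points up through its cap.
- black_mid (a point): Centre of the dropper bottle with the black cap, 29 mm in diameter, 82 mm tall; leave it standing. The three bottles stand in a row in any order, 60 mm or more apart.
- white_mid (a point): Centre of the dropper bottle with the white cap, 29 mm in diameter, 86 mm tall; leave it standing.

How it is judged:
By the outcome, as a careful person would: the job done as asked, in the order asked, and still so for the second after the job is handed in, with the robot touching nothing.
It also fails if it takes over 58 s, if anything falls off the work surface, if the arm or the gripper's body presses on something with over 40 N, if the wrist force passes 120 N, or if a joint passes its speed limit or range.

## Working session

There is one attempt and no reset: what is moved stays moved. The work goes in short steps, Python scripts to look and compute and a tool call to move; the robot and the scene stay as the last step left them, time stands still between calls to the robot, and variables do not carry over. Pictures are saved under pics/ and viewed, at most 10 in all, crops included, and the job is handed in when it is done.

Besides the shell and the picture viewer there is one more tool, called after "Call:" by a JSON object that holds its "op" and its "data", one argument or row to a line. jog_arm: Moves the arm, as the interface text tells. Its arguments: {"type":"object","properties":{"plan":{"type":"array"},"squeeze":{"type":"number"}},"required":["plan"]}

```bash
mkdir -p pics; cat > h.py <<'E'
import numpy as np, cv2
from rig import arm
def K(c):
    p=arm.camera_params(c); return p
def ray(c,rc):
    p=K(c); u=rc[1]*640; v=rc[0]*400
    d=np.array([(u-p['cx'])/p['fx'],(v-p['cy'])/p['fy']]); s=d.copy()
    for _ in range(20): s=d/(1+p['k1']*(s@s))
    return np.array(p['eye']),np.array(p['attitude'])@np.array([s[0],-s[1],-1.])
def proj(c,P):
    p=K(c); q=np.array(p['attitude']).T@(np.array(P)-p['eye']); s=np.array([q[0],-q[1]])/-q[2]
    s=s*(1+p['k1']*(s@s)); return np.array([p['fx']*s[0]+p['cx'],p['fy']*s[1]+p['cy']])
def atz(c,rc,z):
    e,d=ray(c,rc); return e+d*(z-e[2])/d[2]
def tri(a,b):
    e1,d1=ray('scene',a); e2,d2=ray('top',b)
    d1/=np.linalg.norm(d1); d2/=np.linalg.norm(d2)
    t=np.linalg.lstsq(np.c_[d1,-d2],e2-e1,rcond=None)[0]
    p,q=e1+t[0]*d1,e2+t[1]*d2
    return (p+q)/2,np.linalg.norm(p-q)
E
python3 - <<'E'
from h import *
np.set_printoptions(precision=4,suppress=True)
for c in ['scene','top']:
    im,d=arm.read_camera(c); cv2.imwrite(f'pics/{c}0.png',im[:,:,::-1]); np.save(f'{c}_d.npy',d); np.save(f'{c}_i.npy',im)
    print(c,K(c))
    for t in ['knob','pad','red_mid','black_mid','white_mid','tip','station']:
        r=arm.search_frame(c,t)
        print(t,[(np.array(x['at'])*[400,640],x['confidence']) for x in r[:2]])
        for x in r[:1]:
            v,u=int(x['at'][0]*400),int(x['at'][1]*640); z=d[v,u]; e,dd=ray(c,x['at']); print('   ',e+dd*z)
print(arm.state())
E
```

```text
scene {'fx': 386.78956229862433, 'fy': 386.78956229862433, 'cx': 315.6638860887402, 'cy': 199.17397721908773, 'k1': -0.02855544462561442, 'eye': array([ 0.745 , -0.2566,  0.8206]), 'attitude': array([[ 0.8852, -0.3931,  0.2489],
       [ 0.4652,  0.7385, -0.4881],
       [ 0.0081,  0.5478,  0.8366]])}
knob [(array([305.12 , 262.592]), 0.9)]
    [ 0.5532 -0.0951  0.0992]
pad [(array([307.8 , 253.12]), 0.8)]
    [ 0.5403 -0.1079  0.0996]
red_mid [(array([179.8 , 305.28]), 0.6)]
    [0.4675 0.2298 0.0525]
black_mid [(array([141.2  , 328.128]), 0.77)]
    [0.4582 0.3737 0.0463]
white_mid [(array([158.48 , 313.408]), 0.52)]
    [0.4541 0.2977 0.0537]
tip [(array([297.8 , 261.12]), 0.72)]
    [ 0.5433 -0.0844  0.0998]
station [(array([306.8  , 254.784]), 0.61)]
    [ 0.5413 -0.1043  0.0971]
top {'fx': 505.51026451121146, 'fy': 505.51026451121146, 'cx': 318.5353891074958, 'cy': 196.90737150007408, 'k1': -0.12064662744076018, 'eye': array([0.4683, 0.1632, 1.044 ]), 'attitude': array([[-0.01  ,  0.9979, -0.0634],
       [-0.9998, -0.0087,  0.0196],
       [ 0.019 ,  0.0636,  0.9978]])}
knob [
[... 365 characters left out ...]
[ 0.5445 -0.0866  0.0998]
station [(array([208.88 , 430.592]), 0.91), (array([235.08 , 201.216]), 0.32)]
    [ 0.5044 -0.0708  0.0836]
{'time': 0.8, 'qpos': array([-1.4213,  0.3806,  1.2974,  0.    ,  1.4636, -0.2153]), 'joint_velocities': array([ 0.    ,  0.0011,  0.0011,  0.0015,  0.0009, -0.0014]), 'tau': array([  0.0023, -43.7759, -22.4722,   0.0715,   0.0313,   0.    ]), 'position': array([ 0.1962, -0.5138,  0.2387]), 'tool_rot': array([[ 0.9342,  0.3568,  0.    ],
       [ 0.3568, -0.9342,  0.    ],
       [ 0.    , -0.    , -1.    ]]), 'ft_force': array([ 0.5287, -0.9503, -0.5931]), 'torque': array([-0.0343,  0.0414,  0.0165]), 'grasp_force': 0.0, 'gripper_width': 0.08846170125128792}
```

View pics/scene0.png

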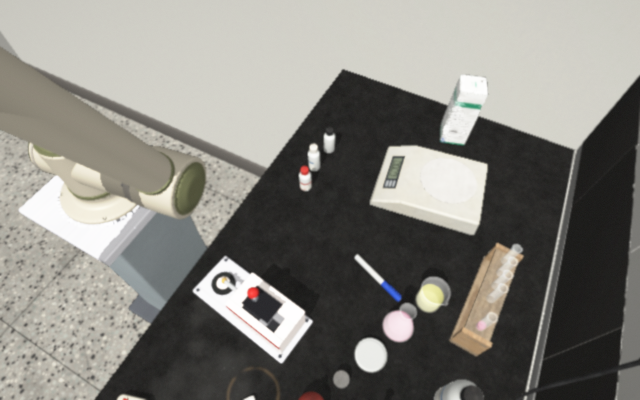

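View pics/top0.png

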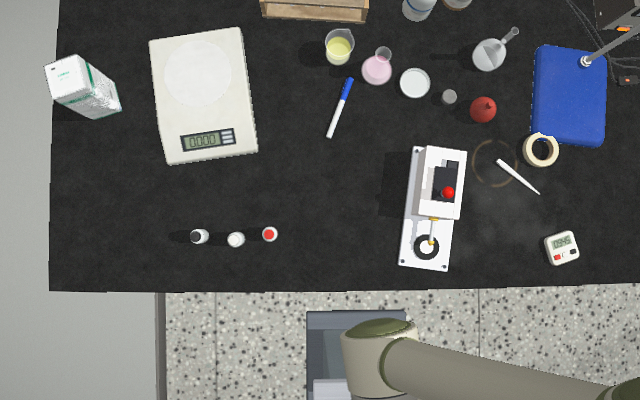

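The scene view shows the red ball at (252,294), the pad at (223,283), the red stripe on the lower side and the red cap at (305,171). In the top view the ball is at (448,192), the pad centre about (427,247), and the caps are red (269,234), white (236,239) and black (198,236).

```bash
python3 - <<'E'
from h import *
np.set_printoptions(precision=4,suppress=True)
def red(c,u,v,r):
    im=np.load(c+'_i.npy').astype(int); m=(im[...,0]>120)&(im[...,1]<70)&(im[...,2]<80)
    k=np.zeros_like(m);k[v-r:v+r,u-r:u+r]=1
    y,x=np.where(m&k); print(c,x.mean(),y.mean(),len(x),np.ptp(x),np.ptp(y)); return [(y.mean()+.5)/400,(x.mean()+.5)/640]
print('ball',tri(red('scene',252,294,12),red('top',448,192,12)))
print('cap',tri(red('scene',305,171,10),red('top',269,234,12)))
# crops
for c,(u0,u1,v0,v1),s in [('top',(390,480,135,285),4),('scene',(185,320,245,365),5)]:
    im=np.load(c+'_i.npy')[v0:v1,u0:u1,::-1]; cv2.imwrite(f'pics/{c}crop.png',cv2.resize(im,None,fx=s,fy=s,interpolation=cv2.INTER_CUBIC)[:600])
E
```

```text
scene 253.60655737704917 292.24590163934425 61 10 10
top 447.8070175438597 191.9298245614035 114 11 12
ball (array([ 0.5341, -0.0914,  0.1323]), np.float64(0.004379060125481742))
scene 304.45454545454544 168.77272727272728 22 8 7
top 268.15 234.25 40 8 8
cap (array([0.4594, 0.2408, 0.077 ]), np.float64(0.0028601797525225747))
```

View pics/topcrop.png

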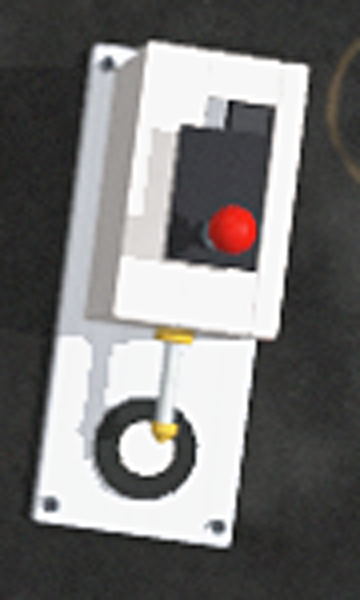

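View pics/scenecrop.png

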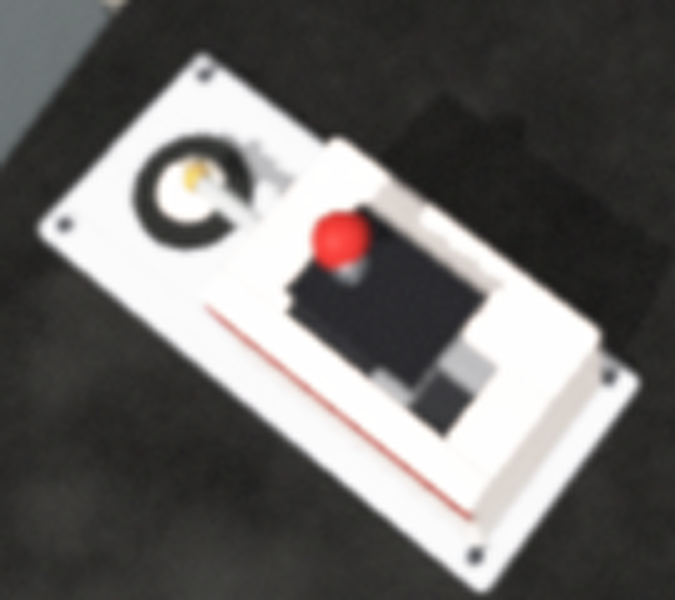

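The top crop shows the pad ring centre at crop (146,448), i.e. px (426.5,247). The scene crop puts it at (223.4,283.4), with the stripe on the camera's near side (world −y), as expected.

```bash
python3 - <<'E'
from h import *
np.set_printoptions(precision=4,suppress=True)
f=lambda u,v:[v/400,u/640]
pt,g=tri(f(223.4,283.4),f(426.5,247)); print('pad tri',pt,g)
print(atz('top',f(426.5,247),.016),atz('scene',f(223.4,283.4),.016))
pad=(atz('top',f(426.5,247),.016)+atz('scene',f(223.4,283.4),.016))/2
ball=np.array([.5341,-.0914,.1323])
print('ball@.13',atz('top',f(448.3,192.4),.13),atz('scene',f(254.1,292.7),.13))
d=pad-ball; print('len',np.hypot(*d[:2]),'yaw from ball',np.degrees(np.arctan2(d[1],d[0])))
# base plate corners (z .01): from crops
T=lambda u,v:atz('top',f(390+u/4,135+v/4),.01)
S=lambda u,v:atz('scene',f(185+u/5,245+v/5),.01)
a,b=T(32,518),T(230,548); print('plate front',a,b,np.linalg.norm(a-b)); e=b-a
print('yaw(front edge is -> station +y)',np.degrees(np.arctan2(e[1],e[0]))-90, 'mid',(a+b)/2)
a,b,c,dd=S(203,52),S(38,230),S(485,592),S(640,380)
print(a,b,c,dd); print([np.degrees(np.arctan2(*(p-q)[[1,0]])) for p,q in[(b,c),(a,dd)]],'centre',(a+b+c+dd)/4)
E
```

```text
pad tri [ 0.4297 -0.0764  0.0167] 0.0018989200709298181
[ 0.4289 -0.0771  0.016 ] [ 0.4302 -0.0757  0.016 ]
ball@.13 [ 0.5326 -0.0933  0.13  ] [ 0.5352 -0.0895  0.13  ]
len 0.10559377419147259 yaw from ball 171.82948390828122
plate front [ 0.3938 -0.0187  0.01  ] [ 0.3765 -0.1217  0.01  ] 0.10445976976201053
yaw(front edge is -> station +y) -189.53684666520985 mid [ 0.3851 -0.0702  0.01  ]
[ 0.3935 -0.0166  0.01  ] [ 0.3788 -0.1202  0.01  ] [ 0.625  -0.1566  0.01  ] [ 0.6399 -0.0546  0.01  ]
[np.float64(171.56846581806906), np.float64(171.22249922189692)] centre [ 0.5093 -0.087   0.01  ]
```

Call:
{"op": "jog_arm", "data": {
  "plan": [52,-30,5,0,0,-6.7,-1,104,-61,11,0,0,-13.4,-1,156,-91,16,0,0,-20.1,-1,208,-122,22,0,0,-26.8,-1,260,-152,27,0,0,-33.5,-1],
  "squeeze": 25
}}

```text
time: 1.42
position: [0.3858, -0.2774, 0.2118]
tool_rot: [[0.579, 0.815, 0.0], [0.815, -0.579, -0.0], [-0.0, 0.001, -1.0]]
ft_force: [1.2, -0.8, 0.3]
gripper_width: 0.0881
grasp_force: 0.0
```

```bash
cat > go.py <<'E'
from h import *
import sys
np.set_printoptions(precision=2,suppress=True)
yaw=np.radians(171.4); sx=np.array([np.cos(yaw),np.sin(yaw),0]); sy=np.array([-sx[1],sx[0],0])
def goal(P,ty=None):
    s=arm.state(); R=np.array(s['tool_rot']); p=np.array(s['position'])
    ty=-sx if ty is None else ty
    Rg=np.c_[np.cross(ty,[0,0,-1.]),ty,[0,0,-1.]]
    print('t',s['time'],'pos',p*1e3,'d tool mm',R.T@(np.array(P)-p)*1e3,'rotvec deg',np.degrees(cv2.Rodrigues(R.T@Rg)[0].ravel()))
E
python3 -c "
from go import *
goal(np.array([.5338,-.0918,.19])-.0015*sx)"
```

```text
t 1.425 pos [ 385.82 -277.44  211.77] d tool mm [237.72  14.42  21.75] rotvec deg [  0.03   0.01 -26.8 ]
```

Call:
{"op": "jog_arm", "data": {
  "plan": [59,4,5,0,0,-6.7,-1,118,7,11,0,0,-13.4,-1,178,11,16,0,0,-20.1,-1,237,14,21,0,0,-26.8,-1,237,14,21,0,0,-26.8,-1]
}}

```text
time: 2.05
position: [0.5356, -0.0914, 0.1901]
tool_rot: [[0.147, 0.989, -0.0], [0.989, -0.147, 0.001], [0.001, -0.0, -1.0]]
ft_force: [-0.8, -0.2, 0.3]
gripper_width: 0.0878
grasp_force: 0.0
```

```bash
python3 -c "
from go import *
goal(np.array([.5338,-.0918,.112])-.0015*sx)"
```

```text
t 2.05 pos [535.56 -91.44 190.14] d tool mm [-0.67 -0.15 78.14] rotvec deg [-0.03 -0.03  0.15]
```

Call:
{"op": "jog_arm", "data": {
  "plan": [-0.5,0,45,0,0,0,-1,-0.5,0,78,0,0,0,-1,-0.5,0,78,0,0,0,-0.2,-0.5,0,78,0,0,0,1,-0.5,0,78,0,0,0,1],
  "squeeze": 25
}}

```text
time: 2.68
position: [0.5347, -0.0955, 0.1143]
tool_rot: [[0.153, 0.988, 0.003], [0.988, -0.153, -0.001], [-0.001, 0.003, -1.0]]
ft_force: [-0.3, -0.3, 0.1]
gripper_width: 0.0598
grasp_force: 0.0
```

Call:
{"op": "jog_arm", "data": {
  "plan": [0,0,0,0,0,0,1,0,0,0,0,0,0,1,0,0,0,0,0,0,1]
}}

```text
time: 3.05
position: [0.5342, -0.095, 0.1129]
tool_rot: [[0.153, 0.988, 0.0], [0.988, -0.153, -0.0], [-0.0, 0.0, -1.0]]
ft_force: [0.5, 0.1, 0.1]
gripper_width: 0.0305
grasp_force: 0.0
```

Call:
{"op": "jog_arm", "data": {
  "plan": [0,0,0,0,0,0,1,0,0,0,0,0,0,1,0,0,0,0,0,0,1]
}}

```text
time: 3.42
position: [0.5333, -0.0947, 0.1126]
tool_rot: [[0.153, 0.988, -0.002], [0.988, -0.153, 0.001], [0.0, -0.002, -1.0]]
ft_force: [-4.6, 0.1, 3.0]
gripper_width: 0.0195
grasp_force: 25.0
```

```bash
python3 - <<'E'
from h import *
im,d=arm.read_camera('scene')
a=cv2.resize(im[255:335,200:320,::-1],None,fx=5,fy=5,interpolation=cv2.INTER_CUBIC)
cv2.imwrite('pics/g1.png',a)
for P in [(.5338,-.0918,.131),(.5333,-.0947,.1316)]: print((proj('scene',P)-[200,255])*5)
E
```

```text
[263.57909728 191.11562365]
[257.93606127 196.67714253]
```

View pics/g1.png

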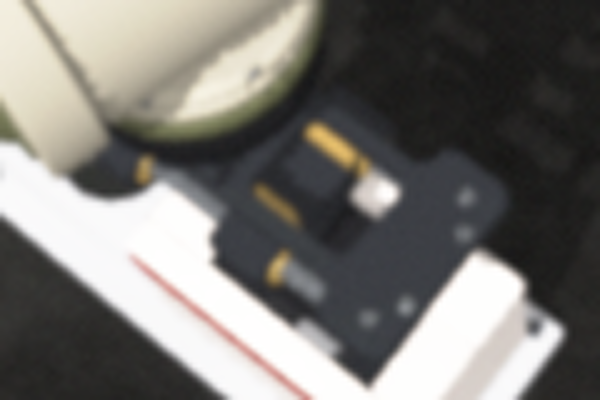

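The hand hides the ball in this view, so a short test pull will show by force whether it is held.

Call:
{"op": "jog_arm", "data": {
  "plan": [0,5,0,0,0,0,1,0,10,0,0,0,0,1,0,15,0,0,0,0,1,0,15,0,0,0,0,1],
  "squeeze": 30
}}

```text
time: 3.98
position: [0.5481, -0.097, 0.1126]
tool_rot: [[0.153, 0.988, -0.003], [0.988, -0.153, 0.001], [0.0, -0.003, -1.0]]
ft_force: [-6.4, 0.4, 2.2]
gripper_width: 0.0198
grasp_force: 29.9
```

Call:
{"op": "jog_arm", "data": {
  "plan": [0,6,0,0,0,0,1,0,12,0,0,0,0,1,-3,12,0,0,0,0,1,-6,12,0,0,0,0,1,-6,12,0,0,0,0,1]
}}

```text
time: 4.6
position: [0.5587, -0.1033, 0.1125]
tool_rot: [[0.153, 0.988, -0.003], [0.988, -0.153, 0.004], [0.003, -0.004, -1.0]]
ft_force: [-4.9, 7.6, 3.6]
gripper_width: 0.0192
grasp_force: 29.9
```

Call:
{"op": "jog_arm", "data": {
  "plan": [-1,2,0,0,0,0,1,-1,2,0,0,0,0,1]
}}

```text
time: 4.85
position: [0.5592, -0.1036, 0.1123]
tool_rot: [[0.152, 0.988, -0.007], [0.988, -0.152, 0.005], [0.004, -0.008, -1.0]]
ft_force: [-11.6, 12.1, 7.2]
gripper_width: 0.0195
grasp_force: 29.9
```

Call:
{"op": "jog_arm", "data": {
  "plan": [0,2,0,0,0,0,1,0,2,0,0,0,0,1]
}}

```text
time: 5.1
position: [0.561, -0.1038, 0.1123]
tool_rot: [[0.152, 0.988, -0.007], [0.988, -0.152, 0.005], [0.004, -0.008, -1.0]]
ft_force: [-11.9, 11.7, 7.4]
gripper_width: 0.0193
grasp_force: 29.9
```

Call:
{"op": "jog_arm", "data": {
  "plan": [0,2,0,0,0,0,1,0,2,0,0,0,0,1]
}}

```text
time: 5.35
position: [0.5629, -0.1041, 0.1123]
tool_rot: [[0.152, 0.988, -0.007], [0.988, -0.152, 0.005], [0.004, -0.008, -1.0]]
ft_force: [-13.0, 12.4, 7.7]
gripper_width: 0.0194
grasp_force: 29.9
```

Call:
{"op": "jog_arm", "data": {
  "plan": [0,2,0,0,0,0,1,0,2,0,0,0,0,1]
}}

```text
time: 5.6
position: [0.5663, -0.1061, 0.1124]
tool_rot: [[0.152, 0.988, -0.004], [0.988, -0.152, 0.002], [0.001, -0.004, -1.0]]
ft_force: [-5.8, 3.6, 3.0]
gripper_width: 0.0195
grasp_force: 30.0
```

Call:
{"op": "jog_arm", "data": {
  "plan": [0,2,0,0,0,0,1,0,2,0,0,0,0,1]
}}

```text
time: 5.85
position: [0.568, -0.1067, 0.1124]
tool_rot: [[0.153, 0.988, -0.005], [0.988, -0.153, 0.002], [0.001, -0.005, -1.0]]
ft_force: [-8.0, 2.5, 3.8]
gripper_width: 0.0192
grasp_force: 29.9
```

Call:
{"op": "jog_arm", "data": {
  "plan": [0,2,0,0,0,0,1,0,2,0,0,0,0,1]
}}

```text
time: 6.1
position: [0.5699, -0.107, 0.1124]
tool_rot: [[0.153, 0.988, -0.005], [0.988, -0.153, 0.002], [0.001, -0.005, -1.0]]
ft_force: [-8.5, 2.4, 3.8]
gripper_width: 0.0192
grasp_force: 29.9
```

Call:
{"op": "jog_arm", "data": {
  "plan": [-6,-1.5,0.5,0,0,0,1,-12,-1.5,1.3,0,0,0,1,-18,-1.5,2.5,0,0,0,1,-24,-1.5,4,0,0,0,1,-24,-1.5,4,0,0,0,1]
}}

```text
time: 6.72
position: [0.5645, -0.1304, 0.1079]
tool_rot: [[0.153, 0.988, -0.005], [0.988, -0.153, 0.003], [0.002, -0.006, -1.0]]
ft_force: [-7.7, 4.6, 0.3]
gripper_width: 0.0189
grasp_force: 29.9
```

Call:
{"op": "jog_arm", "data": {
  "plan": [0,-4,0,0,0,0,1,0,-8,0,0,0,0,1,0,-10,0,0,0,0,1,0,-10,0,0,0,0,1]
}}

```text
time: 7.22
position: [0.5564, -0.1289, 0.1081]
tool_rot: [[0.153, 0.988, -0.001], [0.988, -0.153, 0.002], [0.002, -0.001, -1.0]]
ft_force: [0.4, 5.0, -3.9]
gripper_width: 0.0194
grasp_force: 30.2
```

Call:
{"op": "jog_arm", "data": {
  "plan": [2,1.5,0,0,0,0,1,4,1.5,-1,0,0,0,1,4,1.5,-1,0,0,0,1]
}}

```text
time: 7.6
position: [0.5573, -0.1257, 0.1089]
tool_rot: [[0.153, 0.988, -0.004], [0.988, -0.153, 0.001], [0.0, -0.004, -1.0]]
ft_force: [-7.2, 2.3, -3.2]
gripper_width: 0.0193
grasp_force: 30.1
```

Call:
{"op": "jog_arm", "data": {
  "plan": [0,-1.5,0,0,0,0,1,0,-1.5,0,0,0,0,-1,0,-1.5,0,0,0,0,-1,0,-1.5,0,0,0,0,-1,0,-1.5,0,0,0,0,-1]
}}

```text
time: 8.22
position: [0.5574, -0.126, 0.11]
tool_rot: [[0.153, 0.988, 0.001], [0.988, -0.153, -0.0], [-0.0, 0.001, -1.0]]
ft_force: [-0.3, 1.2, 0.2]
gripper_width: 0.057
grasp_force: 0.0
```

Call:
{"op": "jog_arm", "data": {
  "plan": [0,0,0,0,0,0,-1,0,0,-45,0,0,0,-1,0,0,-95,0,0,0,-1,40,-40,-110,0,0,0,-1,90,-80,-110,0,0,0,-1]
}}

```text
time: 8.85
position: [0.4922, -0.0255, 0.2209]
tool_rot: [[0.155, 0.988, 0.003], [0.988, -0.155, -0.001], [-0.0, 0.003, -1.0]]
ft_force: [1.3, 0.4, 0.3]
gripper_width: 0.088
grasp_force: 0.0
```

```bash
python3 - <<'E'
from go import *
for c in ['top','scene']:
    im,d=arm.read_camera(c)
    b={'top':(135,285,390,490),'scene':(245,355,185,320)}[c]; np.save(c+'_i2.npy',im)
    cv2.imwrite(f'pics/{c}2.png',cv2.resize(im[b[0]:b[1],b[2]:b[3],::-1],None,fx=4,fy=4,interpolation=cv2.INTER_CUBIC))
goal(np.array([.4594,.2408,.13]))
E
```

```text
t 8.95 pos [489.94 -22.22 220.49] d tool mm [255.43 -69.42  90.74] rotvec deg [-0.03 -0.05  0.01]
```

View pics/top2.png

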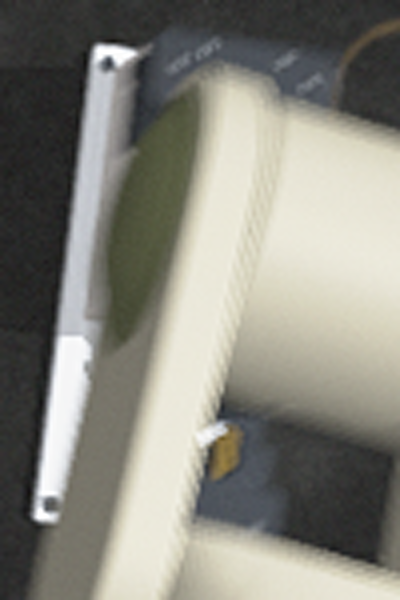

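Call:
{"op": "jog_arm", "data": {
  "plan": [60,-16,0,0,0,0,-1,120,-33,10,0,0,0,-1,180,-49,40,0,0,0,-1,240,-66,65,0,0,0,-1,255,-69,70,0,0,0,-1]
}}

```text
time: 9.57
position: [0.4627, 0.2387, 0.1484]
tool_rot: [[0.151, 0.989, -0.002], [0.989, -0.151, -0.0], [-0.001, -0.002, -1.0]]
ft_force: [0.6, 0.5, 0.8]
gripper_width: 0.0876
grasp_force: 0.0
```

```bash
python3 - <<'E'
from go import *
for c in ['top','scene']:
    im,d=arm.read_camera(c)
    np.save(c+'_i2.npy',im)
    b={'top':(135,285,230,490),'scene':(120,355,185,380)}[c]
    cv2.imwrite(f'pics/{c}3.png',cv2.resize(im[b[0]:b[1],b[2]:b[3],::-1],None,fx=2.5,fy=2.5,interpolation=cv2.INTER_CUBIC))
goal(np.array([.4594,.2408,.026]))
E
```

```text
t 9.675 pos [462.98 238.27 148.57] d tool mm [  2.04  -3.69 122.58] rotvec deg [-0.1   0.03 -0.02]
```

View pics/scene3.png

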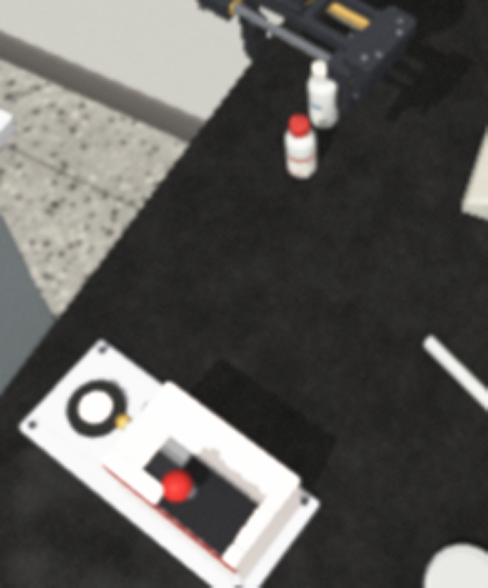

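View pics/top3.png

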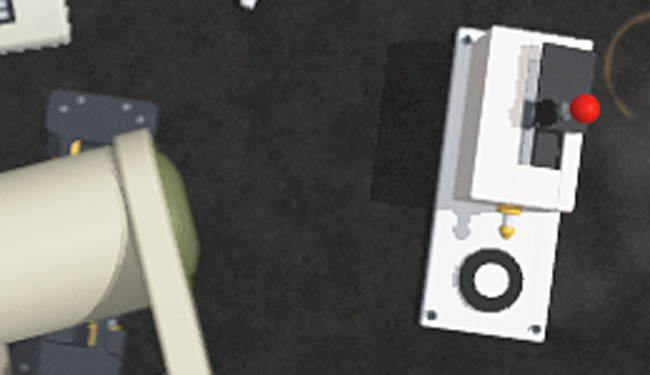

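The probe is parked: the ball sits aside to the red-striped side and the tip has drawn back from the pad. Pad centre is at top-crop (491,280), i.e. px (426.4,247). The red bottle still stands, with its cap at scene px (305,170).

```bash
python3 - <<'E'
from go import *
for P in [(.4594,.2408,.075),(.4594,.2408,.0),(.463,.2383,.149),(.463,.2383,.2)]: print(P,proj('scene',P),proj('top',P))
f=lambda u,v:[v/400,u/640]
print(atz('scene',f(304.9,169.3),.074),atz('top',f(268.6,234.7),.076))
# bottle lowest edge & white bottle cap
print('white',tri(f(185+318/2.5,120+68/2.5),f(236,239)))
E
```

```text
(0.4594, 0.2408, 0.075) [304.36 169.83] [268.34 234.13]
(0.4594, 0.2408, 0.0) [304.84 187.55] [271.26 233.77]
(0.463, 0.2383, 0.149) [304.7  151.19] [266.39 232.48]
(0.463, 0.2383, 0.2) [304.33 135.75] [263.83 232.68]
[0.46 0.24 0.07] [0.46 0.24 0.08]
white (array([0.45, 0.3 , 0.09]), np.float64(0.0014001428142568061))
```

Call:
{"op": "jog_arm", "data": {
  "plan": [2,-3.7,30,0,0,0,-1,2,-3.7,75,0,0,0,-1,2,-3.7,105,0,0,0,-1,2,-3.7,122,0,0,0,-1,2,-3.7,122,0,0,0,0],
  "squeeze": 15
}}

```text
time: 10.3
position: [0.4604, 0.238, 0.0272]
tool_rot: [[0.154, 0.988, -0.001], [0.988, -0.154, -0.001], [-0.001, -0.001, -1.0]]
ft_force: [0.0, 0.4, 0.9]
gripper_width: 0.0801
grasp_force: 0.0
```

Call:
{"op": "jog_arm", "data": {
  "plan": [0,0,0,0,0,0,0.2,0,0,0,0,0,0,0.5,0,0,0,0,0,0,1,0,0,0,0,0,0,1,0,0,0,0,0,0,1]
}}

```text
time: 10.92
position: [0.4601, 0.2391, 0.0279]
tool_rot: [[0.153, 0.988, 0.0], [0.988, -0.153, 0.0], [0.0, 0.0, -1.0]]
ft_force: [0.3, -0.6, -0.1]
gripper_width: 0.0305
grasp_force: 0.2
```

Call:
{"op": "jog_arm", "data": {
  "plan": [0,0,0,0,0,0,1,0,0,0,0,0,0,1,0,0,0,0,0,0,1]
}}

```text
time: 11.3
position: [0.4601, 0.2391, 0.0278]
tool_rot: [[0.153, 0.988, 0.0], [0.988, -0.153, 0.0], [0.0, 0.0, -1.0]]
ft_force: [0.0, 0.4, 0.9]
gripper_width: 0.0284
grasp_force: 14.8
```

Call:
{"op": "jog_arm", "data": {
  "plan": [0,0,-15,0,0,0,1,0,0,-60,0,0,0,1,0,0,-105,0,0,0,1,0,0,-120,0,0,0,1]
}}

```text
time: 11.8
position: [0.4609, 0.2393, 0.1514]
tool_rot: [[0.153, 0.988, 0.005], [0.988, -0.153, 0.001], [0.002, 0.005, -1.0]]
ft_force: [-0.2, -0.7, -0.4]
gripper_width: 0.0283
grasp_force: 14.8
```

```bash
python3 - <<'E'
from go import *
f=lambda u,v:[v/400,u/640]
pad=(atz('top',f(426.4,247),.016)+atz('scene',f(223.2,283.3),.016))/2; print(pad*1e3)
goal([pad[0],pad[1],.15],ty=-sy); goal([pad[0],pad[1],.15],ty=sy); print(arm.state()['qpos'])
E
```

```text
[429.32 -76.3   16.  ]
t 11.8 pos [460.87 239.33 151.38] d tool mm [-316.74   17.07    0.82] rotvec deg [  0.31   0.12 -90.19]
t 11.8 pos [460.87 239.33 151.38] d tool mm [-316.74   17.07    0.82] rotvec deg [ 0.12 -0.31 89.81]
[ 0.25  0.41  1.53 -0.    1.2   0.4 ]
```

Call:
{"op": "jog_arm", "data": {
  "plan": [-35,2,0,0,0,-10,1,-70,4,0,0,0,-20,1,-105,6,0,0,0,-30,1,-140,8,0,0,0,-40,1,-175,10,0,0,0,-50,1]
}}

```text
time: 12.42
position: [0.443, 0.0635, 0.1487]
tool_rot: [[-0.663, 0.749, 0.001], [0.749, 0.663, -0.0], [-0.001, 0.001, -1.0]]
ft_force: [0.7, -0.1, 0.8]
gripper_width: 0.0283
grasp_force: 14.8
```

```bash
python3 - <<'E'
from go import *
goal([.4293,-.0763,.13],ty=-sy)
E
```

```text
t 12.425 pos [443.03  63.54 148.7 ] d tool mm [ -95.55 -103.02   18.7 ] rotvec deg [  0.02   0.06 -39.86]
```

Call:
{"op": "jog_arm", "data": {
  "plan": [-24,-26,0,0,0,-10,1,-48,-52,0,0,0,-20,1,-72,-78,5,0,0,-30,1,-95,-103,15,0,0,-40,1,-95,-103,18,0,0,-40,1]
}}

```text
time: 13.05
position: [0.4282, -0.0762, 0.1301]
tool_rot: [[-0.988, 0.156, 0.0], [0.156, 0.988, -0.0], [-0.0, -0.0, -1.0]]
ft_force: [0.8, 0.5, -0.9]
gripper_width: 0.0281
grasp_force: 14.8
```

Call:
{"op": "jog_arm", "data": {
  "plan": [0,0,0,0,0,0,1,0,0,0,0,0,0,1]
}}

```text
time: 13.3
position: [0.4284, -0.0739, 0.1302]
tool_rot: [[-0.988, 0.153, 0.001], [0.153, 0.988, -0.0], [-0.001, -0.0, -1.0]]
ft_force: [-1.1, 0.7, 0.0]
gripper_width: 0.0282
grasp_force: 14.8
```

```bash
python3 - <<'E'
from go import *
for c,b,s in [('scene',(230,350,150,330),4)]:
    im,d=arm.read_camera(c)
    cv2.imwrite(f'pics/{c}4.png',cv2.resize(im[b[0]:b[1],b[2]:b[3],::-1],None,fx=s,fy=s,interpolation=cv2.INTER_CUBIC))
im,d=arm.read_camera('top'); np.save('top_i4.npy',im)
goal([.4293,-.0763,.047],ty=-sy)
P=np.array([.4293,-.0763,.1]); print(proj('scene',P),proj('scene',arm.state()['position']-[0,0,.028]))
E
```

```text
t 13.4 pos [428.45 -74.03 130.08] d tool mm [-1.14 -2.1  83.08] rotvec deg [-0.01  0.03 -0.18]
[214.73 268.1 ] [214.83 266.56]
```

View pics/scene4.png

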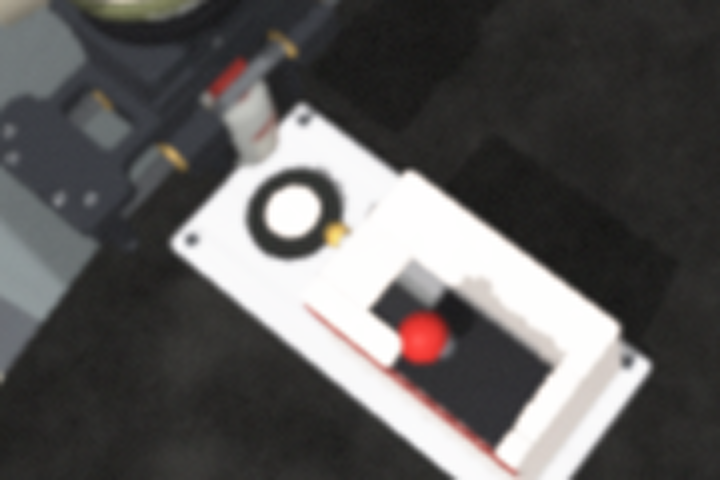

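The bottle hangs upright in the grip over the pad, its bottom at about px (214.5,269), and the probe is still parked with its tip at crop (335,235). Lowering now.

Call:
{"op": "jog_arm", "data": {
  "plan": [-2.3,-2,25,0,0,0,1,-2.3,-2,55,0,0,0,1,-2.3,-2,75,0,0,0,1,-2.3,-2,82,0,0,0,1,-2.3,-2,83,0,0,0,1]
}}

```text
time: 14.02
position: [0.4305, -0.0769, 0.0469]
tool_rot: [[-0.988, 0.153, 0.0], [0.153, 0.988, -0.0], [-0.0, 0.0, -1.0]]
ft_force: [-0.4, 0.6, -0.6]
gripper_width: 0.0283
grasp_force: 14.7
```

Call:
{"op": "jog_arm", "data": {
  "plan": [0,0,0,0,0,0,1,0,0,0,0,0,0,1]
}}

```text
time: 14.28
position: [0.4306, -0.0771, 0.0473]
tool_rot: [[-0.988, 0.153, 0.001], [0.153, 0.988, -0.001], [-0.001, -0.0, -1.0]]
ft_force: [-0.1, 0.2, -1.0]
gripper_width: 0.0286
grasp_force: 14.7
```

Call:
{"op": "jog_arm", "data": {
  "plan": [0,0,1,0,0,0,1,0,0,2,0,0,0,1,0,0,2,0,0,0,1]
}}

```text
time: 14.65
position: [0.4302, -0.077, 0.0447]
tool_rot: [[-0.988, 0.153, -0.0], [0.153, 0.988, 0.0], [0.0, 0.0, -1.0]]
ft_force: [-0.9, 0.6, -1.5]
gripper_width: 0.0286
grasp_force: 14.7
```

Call:
{"op": "jog_arm", "data": {
  "plan": [0,0,1,0,0,0,1,0,0,1,0,0,0,1]
}}

```text
time: 14.9
position: [0.4303, -0.0771, 0.0438]
tool_rot: [[-0.988, 0.153, 0.0], [0.153, 0.988, -0.0], [-0.0, -0.0, -1.0]]
ft_force: [-0.0, 0.0, 1.2]
gripper_width: 0.0282
grasp_force: 14.7
```

Call:
{"op": "jog_arm", "data": {
  "plan": [0,0,0.7,0,0,0,1,0,0,0.7,0,0,0,1]
}}

```text
time: 15.15
position: [0.4306, -0.0774, 0.0435]
tool_rot: [[-0.988, 0.153, 0.001], [0.153, 0.988, -0.001], [-0.001, -0.001, -1.0]]
ft_force: [-1.2, -2.0, 5.2]
gripper_width: 0.0286
grasp_force: 14.9
```

Contact is felt (5 N). Open gently, then rise straight up.

Call:
{"op": "jog_arm", "data": {
  "plan": [0,0,0,0,0,0,0.2,0,0,0,0,0,0,0,0,0,0,0,0,0,-0.3,0,0,0,0,0,0,-1,0,0,0,0,0,0,-1]
}}

```text
time: 15.78
position: [0.4303, -0.077, 0.043]
tool_rot: [[-0.988, 0.153, -0.0], [0.153, 0.988, 0.0], [0.0, 0.0, -1.0]]
ft_force: [0.2, -0.0, 0.8]
gripper_width: 0.0718
grasp_force: 0.0
```

Call:
{"op": "jog_arm", "data": {
  "plan": [0,0,0,0,0,0,-1,0,0,-30,0,0,0,-1,0,0,-80,0,0,0,-1,0,0,-140,0,0,0,-1,0,50,-150,0,0,0,-1]
}}

```text
time: 16.4
position: [0.4395, -0.0292, 0.1965]
tool_rot: [[-0.988, 0.157, 0.007], [0.157, 0.988, -0.003], [-0.007, -0.002, -1.0]]
ft_force: [-0.0, 0.7, -0.1]
gripper_width: 0.0882
grasp_force: 0.0
```

Call:
{"op": "jog_arm", "data": {
  "plan": [0,60,0,0,0,0,-1,0,120,0,0,0,0,-1,0,180,0,0,0,0,-1,0,240,0,0,0,0,-1,0,240,0,0,0,0,-1]
}}

```text
time: 17.02
position: [0.4743, 0.2128, 0.1927]
tool_rot: [[-0.989, 0.148, -0.0], [0.148, 0.989, 0.0], [0.0, 0.0, -1.0]]
ft_force: [0.9, -0.4, -0.5]
gripper_width: 0.0884
grasp_force: 0.0
```

```bash
python3 - <<'E'
from go import *
t,_=arm.read_camera('top'); s,_=arm.read_camera('scene')
t=cv2.resize(t[135:285,380:480,::-1],None,fx=4,fy=4,interpolation=cv2.INTER_CUBIC)
s=cv2.resize(s[125:365,180:340,::-1],None,fx=2.5,fy=2.5,interpolation=cv2.INTER_CUBIC)
cv2.imwrite('pics/fin.png',np.hstack([t,s]))
print(arm.state()['time'],arm.state()['position'],proj('top',[.4293,-.0763,.094]))
E
```

```text
17.125 [0.47 0.21 0.19] [435.57 248.23]
```

View pics/fin.png

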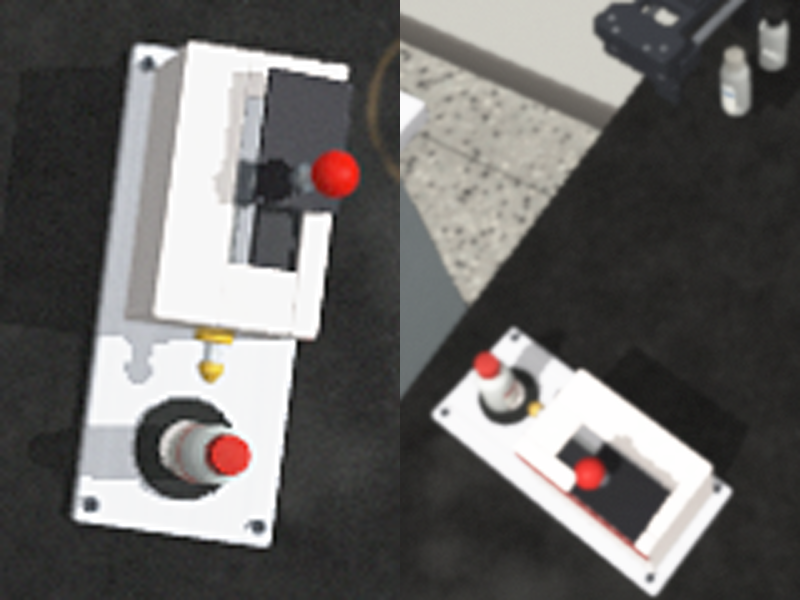

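Both views show the red-capped bottle upright and about 3 mm off the pad centre (cap at top px (437,249)). The probe is parked, the black and white bottles are standing, and the gripper is clear.

```bash
python3 -c "
from rig import arm
print(arm.sign_off())"
```

```text
the job is handed in; nothing more can be done
None
```

The job is handed in at about 17 s of the 58 s: the probe is parked in the notch, the red-capped bottle stands upright about 3 mm off the pad's centre, the other two bottles were not moved, and the gripper is touching nothing.

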